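# Load the marble seasoning board and walk it up to its rail

### The job

Stand the wooden salt mill in the large brass ring and the spice jar in the small brass ring of the heavy marble board. Then, with both on it, walk the board forward over the worktop by pushing on its back edge near one end and then near the other: first the end nearest the robot, then the far end, then the near end again, each time until that end is at least 2 cm ahead of the other, and carry on so until the whole front edge rests squarely against the rubber face of the stop rail, about in the middle of the rail. Push gently, keep mill and jar upright in their rings, do not bang the board against the rail, and leave the ramekin, jigger and timer alone.

Things in the scene. Friction and masses are not known exactly. Their poses are not given: they have to be found in the camera images.
- board: heavy white marble slab 170 x 140 x 32 mm (x, y, z), 2.4 kg (mass and friction vary by a fifth), loose, flat on the worktop; origin: centre of its underside. +y is forward, to the rail; +x points away from the robot (far end x = +85). Back edge: face y = -70 mm. Pushed there 60 mm beside the middle it pivots about a point 80 to 140 mm to the other side, resisting with 6 to 18 N; too big to grip
- ring_large (a point): centre of the large inlaid brass ring (70 mm across, flush, only drawn) on the board's top, at (-42, 28, 32) mm in the board's frame: the place of the mill
- ring_small (a point): centre of the small inlaid brass ring (55 mm across, flush, only drawn) on the board's top, at (42, 28, 32) mm in the board's frame: the place of the spice jar
- front_near (a point): front corner of the near end of the board, at (-85, 70, 16) mm in its frame
- front_far (a point): front corner of the far end of the board, at (85, 70, 16) mm in its frame
- back_near (a point): back corner of the near end of the board, at (-85, -70, 16) mm in its frame
- back_far (a point): back corner of the far end of the board, at (85, -70, 16) mm in its frame
- stop_rail: dark wooden batten 190 x 24 x 36 mm screwed to the worktop, immovable; a black rubber strip 170 mm long on its front. Origin on its underside at the middle of its length; x along the rail, away from the robot; y is the direction in which the board is to travel; the rubber face, 7 to 25 mm above the worktop, is the plane y = -15 mm of this frame
- stud: small square brass stud, 14 mm, on top of the middle of the rail, fixed, turned 45 degrees to it: its x axis is the rail's x axis turned 45 degrees counterclockwise seen from above
- mill: pale wooden salt mill, 58 mm across, 150 mm tall, 0.18 kg, standing; origin at the centre of its underside. Its head, 109 to 139 mm up, is up to 50 mm across, with a small steel ball on top; it does not turn. Grip the head
- spice_jar: corked glass jar of red spice, 44 mm across, 92 mm tall, 0.11 kg, standing; origin at the centre of its underside. Its glass body is 80 mm tall; grip the body
- ramekin: white fluted ramekin, 68 mm across, 45 mm tall, standing loose beyond the far end of the board; origin at the centre of its underside; bystander
- jigger: brass double jigger, 43 mm across, 74 mm tall, standing loose beyond the rail; origin at the centre of its underside; bystander
- timer: kitchen timer, white with brass top, 66 mm across, 62 mm tall, standing loose beyond the rail on the robot's side; origin at the centre of its underside; bystander
Not all that is in view belongs to the job. What is shaped like the mill but purple is not meant.

How it is judged:
On the way, in this order (a step that is already met when the one before it is completed fails the run):
1. mill and spice jar stand in their rings, let go (horizontal distance between mill and ring_large below 0.012 m and horizontal distance between spice_jar and ring_small below 0.012 m and distance between mill and ring_large below 0.014 m and distance between spice_jar and ring_small below 0.014 m and contact force between the fingers and mill below 0.1 N and contact force between the fingers and spice_jar below 0.1 N), for 0.2 s.
2. the near end of the board is 2 cm ahead of the far end (turned 0.115 rad clockwise from the rail) (angle between the x axis of board and the x axis of stud, either way round above 0.9 rad), for 0.1 s.
3. the far end of the board is 2 cm ahead of the near end (angle between the x axis of board and the x axis of stud, either way round below 0.67 rad), for 0.1 s.
4. the near end is 2 cm ahead again (angle between the x axis of board and the x axis of stud, either way round above 0.9 rad), for 0.1 s.
At the end, for the whole second after the job is handed in: The board lies flat with both front corners within 4 mm of the rubber face and its middle within 40 mm of the rail's middle; mill and spice jar stand upright on it, within 14 mm of the centres of the large and small ring; all at rest (y of each of front_near, front_far in the frame of stop_rail above -0.019 m and x of board in the frame of stop_rail between -0.04 and 0.04 m and angle between board's own z axis and vertical below 0.03 rad and height (world z) of board below 0.003 m and distance between mill and ring_large below 0.014 m and distance between spice_jar and ring_small below 0.014 m and angle between each of mill, spice_jar's own z axis and vertical below 0.1 rad and linear speed of board below 0.01 m/s and linear speed of each of mill, spice_jar below 0.02 m/s); the robot touches nothing.
It fails at once if the board is shoved with more than 60 N (contact force between the fingers and board above 60 N).
It fails at once if the board is pressed or banged against the rail with more than 60 N (contact force between board and stop_rail above 60 N).
It fails at once if the mill or the jar is tipped over (20 degrees) (angle between any of mill, spice_jar's own z axis and vertical above 0.35 rad).
It fails at once if the board is tipped up (angle between board's own z axis and vertical above 0.15 rad).
It fails at once if the ramekin, jigger or timer is moved by more than 15 mm (distance of any of ramekin, jigger, timer from where it was at the start of the episode above 0.015 m).
It also fails if it takes over 72 s, if anything falls off the work surface, if the arm or the gripper's body presses on something with over 40 N, if the wrist force passes 120 N, or if a joint passes its speed limit or range.

### The arm

A 6-joint arm with a two-finger parallel gripper is mounted at the origin on a cart in front of the work surface, level with it; the furniture and walls round the work are solid. World frame = base frame: x ahead of the robot, y to its left, z up, the work surface at z = 0. Lengths are in m, angles in rad, forces in N, time in s.
With the tool pointing down it reaches from about 0.425 to 0.95 m from the base axis. Payload 3.5 kg.
Tool frame: the origin (TCP) lies on the centre line of the jaws, within the pads' length; the fingertips stand 8 mm ahead of it and the grasp point (between the pads) lies 11 mm behind it; z points along the fingers, y is the line along which they close (so a half turn about z gives the same grasp; the last joint's range is limited). The gripper opens to 85 mm and grips with 20 to 120 N. Pads are 22 mm wide; open, the fingers measure 114 mm over their backs; the gripper's body (76 mm by 85 mm) begins 54 mm behind the grasp point. The pads swing forward as they close: fully open they stand 13 mm farther back than shut.
Start: joints at [-1.279, 0.286, 1.577, -0, 1.279, -0.15], TCP at [0.289, -0.61, 0.207] pointing down, gripper open.
Joint ranges: [-2.77, 2.77], [-0.9, 2.22], [0.21, 2.48], [-1.53, 4.67], [0.24, 2.81], [-2.84, 2.84]. Speed limits (rad/s): [2.79, 2.79, 3.14, 3.14, 3.14, 3.14].

### API

Orientations are given as a unit quaternion [x, y, z, w].
In Python, from plant import ctrl gives the robot as it stands. The module is installed in compiled form; this text tells all that it offers.
- The arm moves only by the tool send_rows, never from a script. Its argument "steps" is a list of rows, each a list of 5 numbers: the shift along the tool's x, y, z in m, then the turn about the tool's z in degrees, then the opening, from -1 (shut) to 1 (fully open). A call has 1 to 12 rows; each row is the pose to reach, as a shift and turn from the pose commanded when the call began, along the tool's axes at that moment; what a row does not reach only later rows make up. A row lasts 1/10 s, in which the tool goes at most 50 mm and 8.59 degrees, less where a joint would pass 70% of its speed; a pose out of reach is approached as far as the arm can. A call with a gripper value outside its range is refused whole. The fingers move at their own pace and stop on an object; "squeeze" is the grip in N (left out, the last holds). Time passes only in rows, so rows that repeat a pose let the fingers close. It gives the time, the measured TCP pose, the force, the opening and the grip force at its end, in the units of the state.
- ctrl.get_state(): the state, without advancing time (a new reading comes with each control period).
- ctrl.read_camera(name): name is "scene" or "top" or "wrist"; returns the picture (400x640x3 uint8, red, green, blue); there is no depth.
- ctrl.calibration(name): a dict with "intrinsics" (3x3 intrinsics, pixels), "extrinsics" (4x4, takes a point from world to camera coordinates); the wrist camera has in their place "tool_from_camera" (4x4, takes a point from camera to tool coordinates, whose origin is the TCP and whose axes are the flange's). Camera axes: x right, y up, looking along -z (the intrinsics and any distortion apply to the point x, -y, -z); pixel columns grow to the right and rows downward; lengths in m; the calibration is good to about 2 mm. A picture is of the moment at which its call begins: read the wrist's pose just before it. calibration takes no time and is no camera call.
- ctrl.sign_off(): hands the job in; it is judged then, once.
The state is a dict: "time": time; "qpos": joint angles; "dq": joint speeds; "joint_efforts": joint torques, N m; "eef_pos": TCP position; "tcp_rot": TCP orientation; "contact_force": force on the tool from outside, world axes, zero at the start; "wrist_torque": the same for the moment, N m; "opening": opening from 0.0 (shut) to 1.0 (fully open); "finger_force": force on a finger pad.
Only numpy, scipy, OpenCV 4.12 (cv2) and the standard library are available. Lean on these libraries where they do the work, as an engineer would, in place of code of your own. Each camera call takes 0.05 s, during which the arm holds its last target. There are 200 camera calls.

## Working session

There is one attempt and no reset: what is moved stays moved. The work goes in short steps, Python scripts to look and compute and a tool call to move; the robot and the scene stay as the last step left them, time stands still between calls to the robot, and variables do not carry over. Pictures are saved under pics/ and viewed, at most 10 in all, crops included, and the job is handed in when it is done.

Besides the shell and the picture viewer there is one more tool, called after "Call:" as a command line: name --pt "numbers of a row" for each row, then --argument value for the rest. send_rows: Moves the arm, as the interface text tells. Its arguments: {"type":"object","properties":{"steps":{"type":"array","items":{"type":"array","items":{"type":"number"}}},"squeeze":{"type":"number"}},"required":["steps"]}

```bash
mkdir -p pics; python3 - <<'E'
from plant import ctrl
import cv2,numpy as np
np.set_printoptions(precision=4,suppress=True)
s=ctrl.get_state();print(s)
for n in("scene","top"):
    im=ctrl.read_camera(n);cv2.imwrite(f"pics/{n}0.png",im[:,:,::-1]);c=ctrl.calibration(n);print(n,c)
print(ctrl.calibration("wrist"))
E
```

```text
{'time': 0.0, 'qpos': array([-1.279 ,  0.2872,  1.5782, -0.    ,  1.2786, -0.15  ]), 'dq': array([-0.0008, -0.0015,  0.0004, -0.0008, -0.0015,  0.0009]), 'joint_efforts': array([ -0.0001, -40.5981, -29.2626,  -0.0001,   0.0057,  -0.    ]), 'eef_pos': array([ 0.2884, -0.6095,  0.2055]), 'tcp_rot': array([ 0.9757,  0.2191, -0.0001, -0.0012]), 'contact_force': array([-0.3236,  0.4419,  0.1301]), 'wrist_torque': array([-0.0139, -0.0302,  0.0198]), 'finger_force': 0.0, 'opening': 0.998095095953093}
scene {'intrinsics': array([[437.4897,   0.    , 323.1065],
       [  0.    , 437.4897, 201.8882],
       [  0.    ,   0.    ,   1.    ]]), 'extrinsics': array([[-0.9051, -0.4252,  0.009 ,  0.3463],
       [ 0.2736, -0.5661,  0.7776, -0.3481],
       [-0.3255,  0.7063,  0.6286, -1.2223],
       [ 0.    ,  0.    ,  0.    ,  1.    ]])}
top {'intrinsics': array([[376.8346,   0.    , 317.2414],
       [  0.    , 376.8346, 195.3595],
       [  0.    ,   0.    ,   1.    ]]), 'extrinsics': array([[-0.0079, -1.    ,  0.0049, -0.2849],
       [ 0.9947, -0.0074,  0.1023, -0.5383],
       [-0.1023,  0.0057,  0.9947, -1.1601],
       [ 0.    ,  0.    ,  0.    ,  1.    ]])}
{'intrinsics': array([[307.2248,   0.    , 318.0311],
       [  0.    , 307.2248, 198.7824],
       [  0.    ,   0.    ,   1.    ]]), 'tool_from_camera': array([[ 0.    ,  0.9473,  0.3204,  0.082 ],
       [ 1.    , -0.0002,  0.0004, -0.0011],
       [ 0.0005,  0.3204, -0.9473, -0.1673],
       [ 0.    ,  0.    ,  0.    ,  1.    ]])}
```

View pics/top0.png

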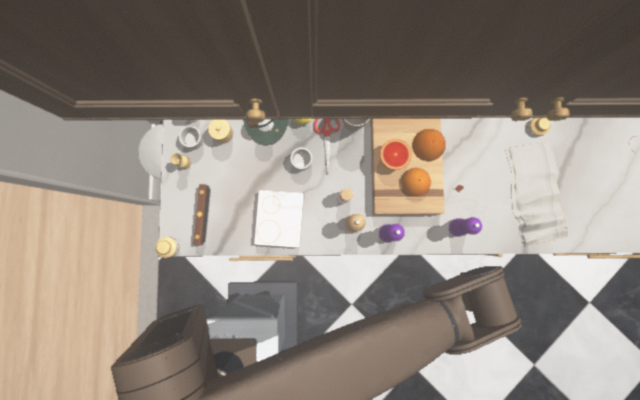

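View pics/scene0.png

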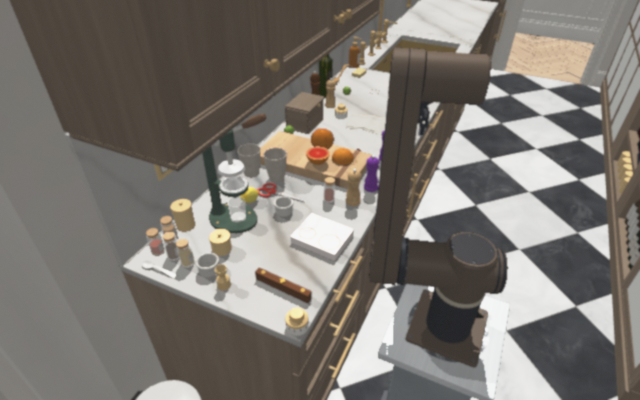

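The top view shows the board at (279,219), the rail at (201,214) and the ramekin at (301,158). The mill candidates are pale (357,222), purple (393,232) and purple (470,226). The pale one fits. The jar candidate is (345,195), and I'll confirm both in an enlarged crop.

```bash
python3 - <<'E'
import cv2,numpy as np
a=cv2.imread("pics/top0.png")[170:260,155:415];a=cv2.resize(a,None,fx=3,fy=3,interpolation=cv2.INTER_CUBIC)
b=cv2.imread("pics/scene0.png")[150:310,200:400];b=cv2.resize(b,None,fx=2,fy=2,interpolation=cv2.INTER_CUBIC)
c=np.zeros((600,780,3),np.uint8);c[:270]=a;c[275:595,:400]=b
cv2.imwrite("pics/crop0.png",c)
E
```

```text
(no output)
```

View pics/crop0.png

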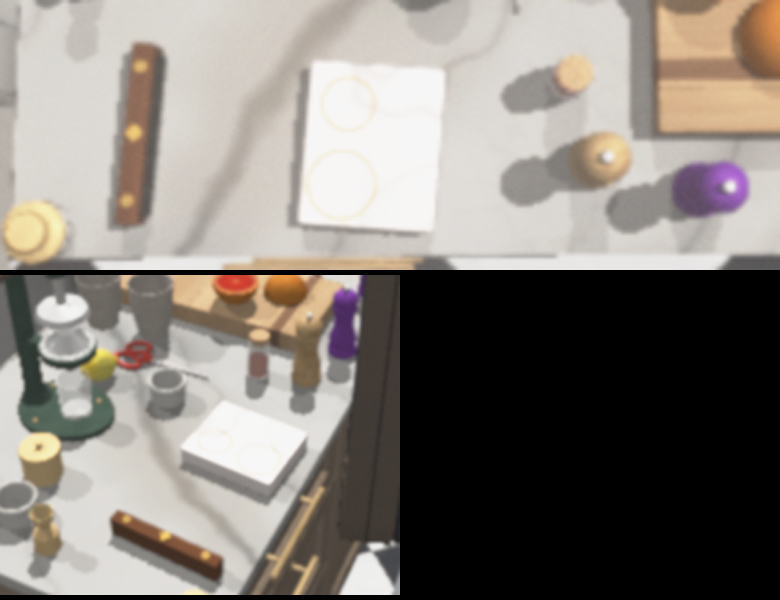

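The crop confirms that the pale mill with a steel ball at crop (606,157) and the corked red jar at (573,74) are the ones meant. The board corners and brass rings are clear too.

```bash
cat >h.py <<'E'
from plant import ctrl
import cv2,numpy as np
np.set_printoptions(precision=4,suppress=True)
from scipy.spatial.transform import Rotation as R
def world(name,px,z,st=None):
    c=ctrl.calibration(name);K=c["intrinsics"]
    if name=="wrist":
        M=c["tool_from_camera"];T=np.eye(4);T[:3,:3]=R.from_quat(st["tcp_rot"]).as_matrix();T[:3,3]=st["eef_pos"];P=T@M
    else: P=np.linalg.inv(c["extrinsics"])
    d=np.linalg.inv(K)@[px[0],px[1],1];d=P[:3,:3]@(d*[1,-1,-1]);o=P[:3,3]
    return o+d*(z-o[2])/d[2]
def proj(name,p,st=None):
    c=ctrl.calibration(name);K=c["intrinsics"]
    if name=="wrist":
        T=np.eye(4);T[:3,:3]=R.from_quat(st["tcp_rot"]).as_matrix();T[:3,3]=st["eef_pos"];E=np.linalg.inv(T@c["tool_from_camera"])
    else:E=c["extrinsics"]
    q=(E@[*p,1])[:3]*[1,-1,-1];q=K@q;return q[:2]/q[2]
def tool(st,dw): # world shift -> tool axes
    return R.from_quat(st["tcp_rot"]).inv().apply(dw)
E
python3 - <<'E'
from h import *
for n,p,z in [("TLff",(312,60),.032),("TRbf",(445,68),.032),("BRbn",(434,232),.032),("BLfn",(299,223),.032),("small",(348,103),.032),("large",(342,184),.032),("studM",(133,132),.038),("stF",(140,66),.038),("stN",(126,200),.038),("rTL",(133,43),.036),("rBR",(146,225),.036),("rTR",(163,45),.036),("ball",(606,157),.15),("cork",(573,74),.092)]:
    print(n,world("top",(p[0]/3+155,p[1]/3+170),z)[:2])
c=ctrl.calibration("top");E=np.linalg.inv(c["extrinsics"]);print(E[:3,3])
st=ctrl.get_state();print(R.from_quat(st["tcp_rot"]).as_matrix())
for a,b in [((353,203),0),((329,201),0)]: print(world("scene",a,b))
E
```

```text
TLff [ 0.554  -0.1059]
TRbf [ 0.5446 -0.2454]
BRbn [ 0.3742 -0.2333]
BLfn [ 0.3845 -0.0939]
small [ 0.5085 -0.1439]
large [ 0.4243 -0.1381]
studM [0.4796 0.0778]
stF [0.5483 0.0722]
stN [0.4096 0.0833]
rTL [0.5728 0.0807]
rBR [0.3839 0.0628]
rTR [0.5705 0.0493]
ball [ 0.4466 -0.3995]
cork [ 0.531  -0.3746]
[ 0.4145 -0.2823  1.2105]
[[ 0.904   0.4276 -0.0006]
 [ 0.4276 -0.904   0.002 ]
 [ 0.0003 -0.0021 -1.    ]]
[ 0.4432 -0.3934  0.    ]
[ 0.5295 -0.365   0.    ]
```

Call:
send_rows --pt "0.05 -0.02 0 8 1" --pt "0.1 -0.04 0 16 1" --pt "0.15 -0.06 0 24 1" --pt "0.2 -0.08 0 30 1" --pt "0.25 -0.095 0 30 1" --pt "0.29 -0.105 0 30 1" --pt "0.31 -0.11 0 30 1" --pt "0.32 -0.111 0 30 1" --pt "0.32 -0.111 0 30 1" --pt "0.32 -0.111 0 30 1"

```text
time: 1.1
eef_pos: [0.5296, -0.3738, 0.2065]
tcp_rot: [0.999, -0.041, -0.001, -0.0]
contact_force: [-0.2, -1.0, -0.3]
opening: 0.996
finger_force: 0.0
```

```bash
python3 - <<'E'
from h import *
s=ctrl.get_state();print(s["time"],s["eef_pos"],R.from_quat(s["tcp_rot"]).as_matrix(),s["qpos"],s["contact_force"])
np.savez("w1.npz",**{k:s[k] for k in("eef_pos","tcp_rot")})
im=ctrl.read_camera("wrist");cv2.imwrite("pics/w1.png",im[:,:,::-1])
for p in [(.531,-.3746,.092),(.4466,-.3995,.15),(.531,-.3746,0),(.4466,-.3995,0)]:print(proj("wrist",p,s))
E
```

```text
1.1 [ 0.5296 -0.3738  0.2065] [[ 0.9966 -0.0824 -0.0011]
 [-0.0824 -0.9966  0.0001]
 [-0.0011  0.     -1.    ]] [-0.7706  0.2292  1.6465 -0.0007  1.2667  0.883 ] [-0.2207 -0.9864 -0.2598]
[319.5866 183.3998]
[356.7179 293.8706]
[319.2376 162.987 ]
[343.1971 224.1082]
```

View pics/w1.png

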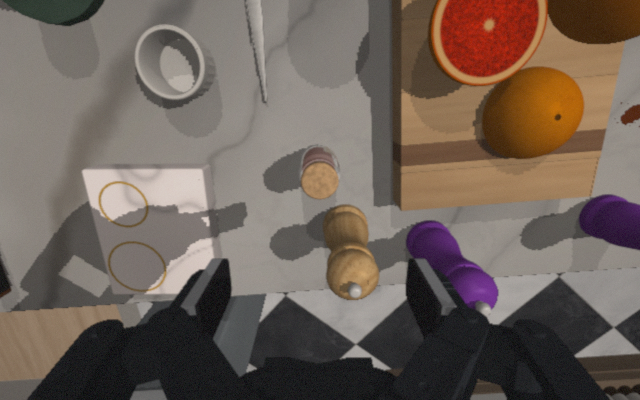

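The wrist picture shows the cork at (319,181), which is within 3 px of the prediction, and the mill ball at (355,290). The rings are at (123,204) and (137,266). I'll descend on the jar.

Call:
send_rows --pt "0.0015 0 0.05 0 1" --pt "0.0015 0 0.1 0 1" --pt "0.0015 0 0.14 0 1" --pt "0.0015 0 0.162 0 1" --pt "0.0015 0 0.162 0 1" --pt "0.0015 0 0.162 0 -1" --pt "0.0015 0 0.162 0 -1" --pt "0.0015 0 0.162 0 -1" --pt "0.0015 0 0.162 0 -1" --pt "0.0015 0 0.162 0 -1" --pt "0.0015 0 0.162 0 -1" --squeeze 25

```text
time: 2.25
eef_pos: [0.5332, -0.3747, 0.0478]
tcp_rot: [0.999, -0.041, 0.002, 0.002]
contact_force: [-1.5, -0.5, 6.8]
opening: 0.442
finger_force: 25.2
```

```bash
python3 - <<'E'
from h import *
s=dict(np.load("w1.npz"))
for n,p,z in [("small",(123,204),.032),("large",(137,266),.032),("ff",(83,169),.032),("bf",(211,165),.032),("ball",(355,290),.15),("cork",(319.5,181),.092)]:print(n,world("wrist",p,z,s))
s=ctrl.get_state();print(s["time"],s["eef_pos"],s["opening"],s["finger_force"])
E
```

```text
small [ 0.5079 -0.14    0.032 ]
large [ 0.4245 -0.1338  0.032 ]
ff [ 0.5531 -0.1067  0.032 ]
bf [ 0.5456 -0.2527  0.032 ]
ball [ 0.4506 -0.3982  0.15  ]
cork [ 0.5334 -0.3747  0.092 ]
2.25 [ 0.5332 -0.3747  0.0478] 0.4421480706993459 25.189748344710097
```

Call:
send_rows --pt "0 0 -0.04 0 -1" --pt "0 0 -0.075 0 -1" --pt "-0.005 -0.03 -0.09 0 -1" --pt "-0.015 -0.07 -0.09 0 -1" --pt "-0.025 -0.115 -0.09 0 -1" --pt "-0.033 -0.16 -0.09 0 -1" --pt "-0.04 -0.2 -0.09 0 -1" --pt "-0.043 -0.223 -0.08 0 -1" --pt "-0.043 -0.23 -0.06 0 -1" --pt "-0.043 -0.23 -0.045 0 -1" --pt "-0.043 -0.23 -0.039 0 -1" --pt "-0.043 -0.23 -0.039 0 -1"

```text
time: 3.45
eef_pos: [0.5071, -0.1406, 0.0826]
tcp_rot: [0.999, -0.041, -0.001, -0.001]
contact_force: [-0.7, 0.3, -1.4]
opening: 0.443
finger_force: 25.2
```

```bash
python3 - <<'E'
from h import *
s=ctrl.get_state();print(s["time"],s["eef_pos"],s["opening"],s["contact_force"],R.from_quat(s["tcp_rot"]).as_matrix())
im=ctrl.read_camera("wrist");cv2.imwrite("pics/w2.png",im[:,:,::-1])
E
```

```text
3.45 [ 0.5071 -0.1406  0.0826] 0.44277103735754036 [-0.6882  0.2568 -1.3959] [[ 0.9966 -0.0824 -0.0025]
 [-0.0824 -0.9966  0.0011]
 [-0.0025 -0.0009 -1.    ]]
```

View pics/w2.png

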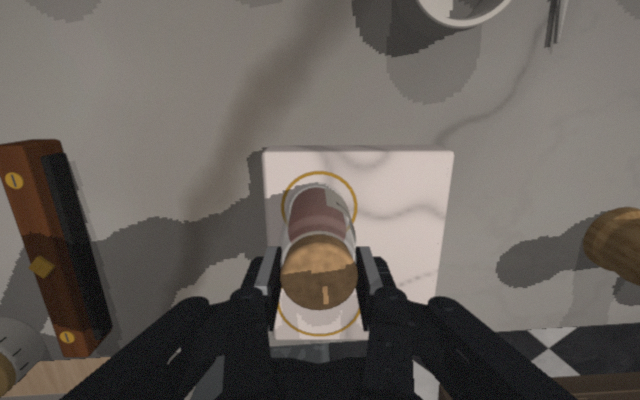

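The jar hangs over the small ring. The ring's far edge is at (319,172), its sides are at 282 and 357, and the jar base's far edge is at about (319,186).

```bash
python3 - <<'E'
from h import *
s=ctrl.get_state()
a=world("wrist",(319.5,172),.032,s);print("ring",a-[.0275,-.0275*.07,0],world("wrist",(282,205),.032,s),world("wrist",(357,205),.032,s))
b=world("wrist",(319.5,186),.035,s);print("jar",b-[.022,0,0]);print(world("wrist",(286,207),.036,s),world("wrist",(353,207),.036,s))
print("board far corners",world("wrist",(264,150),.032,s),world("wrist",(453,151),.032,s))
print("stud",world("wrist",(41,267),.038,s),world("wrist",(14,181),.038,s),world("wrist",(67,338),.038,s))
E
```

```text
ring [ 0.5082 -0.1417  0.032 ] [ 0.5125 -0.1133  0.032 ] [ 0.5078 -0.1699  0.032 ]
jar [ 0.5039 -0.1428  0.035 ]
[ 0.512  -0.1167  0.036 ] [ 0.5079 -0.1664  0.036 ]
board far corners [ 0.555  -0.1055  0.032 ] [ 0.5431 -0.24    0.032 ]
stud [0.4785 0.0822 0.038 ] [0.5486 0.0753 0.038 ] [0.4084 0.0858 0.038 ]
```

Call:
send_rows --pt "0.003 0 0.001 0 -1" --pt "0.003 0 0.003 0 -1" --pt "0.003 0 0.003 0 -1" --pt "0.003 0 0.003 0 1" --pt "0.003 0 0.003 0 1" --pt "0.003 0 0.003 0 1" --pt "0.003 0 0.003 0 1" --pt "0.003 0 -0.03 0 1" --pt "0.003 0 -0.075 0 1" --pt "0.003 0 -0.115 0 1"

```text
time: 4.5
eef_pos: [0.5107, -0.1405, 0.2004]
tcp_rot: [0.999, -0.041, -0.0, -0.0]
contact_force: [0.8, -0.3, 0.1]
opening: 0.998
finger_force: 0.0
```

Call:
send_rows --pt "-0.005 0.03 0 0 1" --pt "-0.012 0.08 0 0 1" --pt "-0.02 0.13 0 0 1" --pt "-0.028 0.18 0 0 1" --pt "-0.036 0.225 0 0 1" --pt "-0.04 0.255 0 0 1" --pt "-0.04 0.262 0 0 1" --pt "-0.04 0.262 0 0 1" --pt "-0.04 0.262 0 0 1"

```text
time: 5.4
eef_pos: [0.4499, -0.3973, 0.1987]
tcp_rot: [0.999, -0.041, -0.0, -0.0]
contact_force: [0.6, 0.0, 0.2]
opening: 1.005
finger_force: 0.0
```

```bash
python3 - <<'E'
from h import *
s=ctrl.get_state();print(s["time"],s["eef_pos"],s["opening"],s["contact_force"])
im=ctrl.read_camera("wrist");t=ctrl.read_camera("top")
c=np.zeros((590,640,3),np.uint8);c[:400]=im[:,:,::-1];c[400:]=cv2.resize(t[175:260,155:415,::-1],(583,190))[:,:640] if 0 else np.pad(cv2.resize(t[175:260,155:415,::-1],(582,190),interpolation=cv2.INTER_CUBIC),((0,0),(0,58),(0,0)))
cv2.imwrite("pics/w3.png",c)
print(proj("wrist",(.4485,-.3985,.15),s))
E
```

```text
5.4 [ 0.4499 -0.3973  0.1987] 1.0054753128225251 [0.5852 0.0403 0.2087]
[320.8089 210.9355]
```

View pics/w3.png

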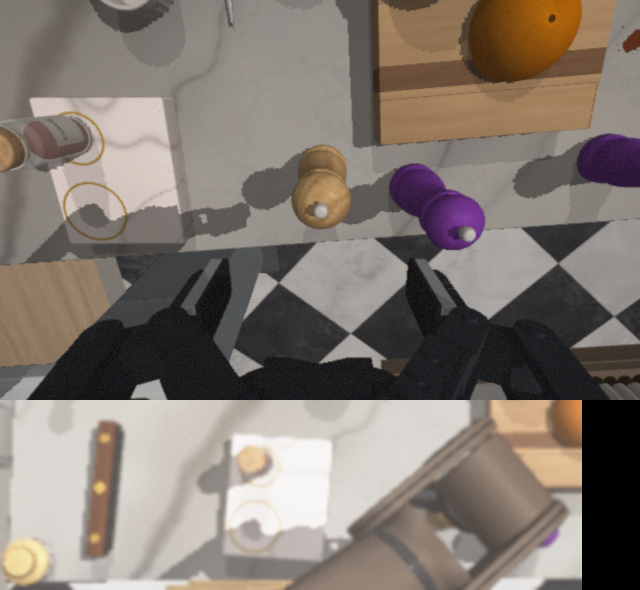

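The mill ball is at (320,211), exactly as predicted, and the jar stands in the small ring. I'll grip the mill head.

Call:
send_rows --pt "-0.001 0.001 0.045 0 1" --pt "-0.001 0.001 0.075 0 1" --pt "-0.001 0.001 0.086 0 1" --pt "-0.001 0.001 0.086 0 1" --pt "-0.001 0.001 0.086 0 -1" --pt "-0.001 0.001 0.086 0 -1" --pt "-0.001 0.001 0.086 0 -1" --pt "-0.001 0.001 0.086 0 -1" --pt "-0.001 0.001 0.086 0 -1" --squeeze 30

```text
time: 6.4
eef_pos: [0.4488, -0.3999, 0.1139]
tcp_rot: [0.999, -0.041, 0.001, 0.001]
contact_force: [0.0, 2.4, 7.0]
opening: 0.143
finger_force: 5.7
```

```bash
python3 - <<'E'
from h import *
s=ctrl.get_state();print(s["time"],s["eef_pos"],s["opening"],s["finger_force"],s["contact_force"])
e=s["eef_pos"];print(tool(s,np.array([.4245,-.1365,.0])-[*e[:2],0]))
E
```

```text
6.4 [ 0.4488 -0.3999  0.1139] 0.14310398416739636 5.67213723770692 [0.0233 2.4261 6.9684]
[-0.0458 -0.2605 -0.0004]
```

Call:
send_rows --pt "0 0 0 0 -1" --pt "0 0 0 0 -1"

```text
time: 6.6
eef_pos: [0.4489, -0.4, 0.1141]
tcp_rot: [0.999, -0.041, 0.001, 0.001]
contact_force: [-0.3, 0.3, 4.2]
opening: 0.112
finger_force: 30.7
```

```bash
python3 - <<'E'
from h import *
s=ctrl.get_state();print(s["time"],s["eef_pos"],s["opening"],s["finger_force"],s["contact_force"])
im=ctrl.read_camera("wrist");cv2.imwrite("pics/w4.png",im[:,:,::-1])
E
```

```text
6.6 [ 0.4489 -0.4     0.1141] 0.11202126084701895 30.691570945928106 [-0.3029  0.2642  4.1597]
```

View pics/w4.png

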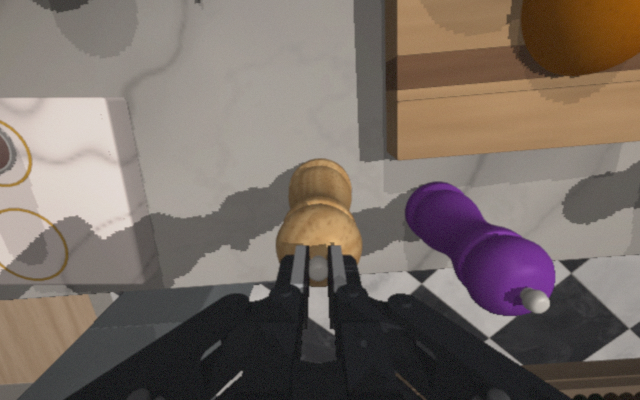

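```bash
python3 - <<'E'
from h import *
s=ctrl.get_state();T=R.from_quat(s["tcp_rot"])
for z in(.03,.008,-.011,-.025,-.036):print(z,[proj("wrist",s["eef_pos"]+T.apply([x,0,z]),s) for x in (.011,0,-.011)])
E
```

```text
0.03 [array([319.1232, 203.9507]), array([319.1047, 218.8931]), array([319.0868, 233.3489])]
0.008 [array([319.2388, 216.0071]), array([319.2162, 232.3487]), array([319.1943, 248.1013])]
-0.011 [array([319.3614, 228.7891]), array([319.3339, 246.5604]), array([319.3075, 263.6264])]
-0.025 [array([319.4696, 240.078 ]), array([319.4375, 259.0665]), array([319.4067, 277.2406])]
-0.036 [array([319.5683, 250.377 ]), array([319.5316, 270.4388]), array([319.4967, 289.5821])]
```

The pads have closed on the steel ball, not the head. The jar's opening of 0.44 likewise fits its cork and not its body. So the fingertips are about 34 mm behind the TCP, 42 mm further back than stated. The tip pixels agree: row 248, against 216 predicted. I'll regrip 43 mm lower and watch the force.

Call:
send_rows --pt "0 0 0 0 1" --pt "0 0 0 0 1" --pt "0 0 0 0 1" --pt "0 0 0 0 1" --pt "0 0 0 0 1" --pt "0 -0.001 0.02 0 1" --pt "0 -0.001 0.035 0 1" --pt "0 -0.001 0.043 0 1" --pt "0 -0.001 0.043 0 1"

```text
time: 7.55
eef_pos: [0.4476, -0.3972, 0.0677]
tcp_rot: [0.999, -0.041, -0.001, -0.002]
contact_force: [0.3, -0.5, -0.8]
opening: 1.002
finger_force: 0.0
```

Call:
send_rows --pt "0 0 0 0 -1" --pt "0 0 0 0 -1" --pt "0 0 0 0 -1" --pt "0 0 0 0 -1" --pt "0 0 0 0 -1" --pt "0 0 0 0 -1" --pt "0 0 0 0 -1" --squeeze 30

```text
time: 8.25
eef_pos: [0.4494, -0.3993, 0.0713]
tcp_rot: [0.999, -0.041, 0.001, 0.001]
contact_force: [-0.0, 0.4, 5.3]
opening: 0.557
finger_force: 31.2
```

Call:
send_rows --pt "0 0 -0.03 0 -1" --pt "0 0 -0.06 0 -1" --pt "-0.005 -0.03 -0.075 0 -1" --pt "-0.013 -0.075 -0.075 0 -1" --pt "-0.021 -0.12 -0.075 0 -1" --pt "-0.029 -0.165 -0.075 0 -1" --pt "-0.037 -0.21 -0.075 0 -1" --pt "-0.043 -0.245 -0.075 0 -1" --pt "-0.0455 -0.2605 -0.065 0 -1" --pt "-0.0455 -0.2605 -0.05 0 -1" --pt "-0.0455 -0.2605 -0.04 0 -1" --pt "-0.0455 -0.2605 -0.04 0 -1"

```text
time: 9.45
eef_pos: [0.4228, -0.1345, 0.1073]
tcp_rot: [0.999, -0.041, -0.002, -0.001]
contact_force: [-0.7, -0.1, -2.6]
opening: 0.557
finger_force: 31.4
```

```bash
python3 - <<'E'
from h import *
s=ctrl.get_state();print(s["time"],s["eef_pos"],s["opening"],s["finger_force"],s["contact_force"])
im=ctrl.read_camera("wrist");t=ctrl.read_camera("top")
c=np.zeros((590,640,3),np.uint8);c[:400]=im[:,:,::-1];c[400:,:582]=cv2.resize(t[175:260,155:415,::-1],(582,190),interpolation=cv2.INTER_CUBIC)
cv2.imwrite("pics/w5.png",c)
def circ(n,c,r,z):
    return [proj(n,(c[0]+r*np.cos(a),c[1]+r*np.sin(a),z),s).round(0) for a in np.arange(4)*np.pi/2]
print("ring",circ("wrist",(.4244,-.1357),.035,.032));print("mill",circ("wrist",s["eef_pos"],.029,.036))
E
```

```text
9.45 [ 0.4228 -0.1345  0.1073] 0.5573578651209641 31.42113666952355 [-0.6997 -0.0503 -2.5859]
ring [array([317., 154.]), array([279., 199.]), array([324., 234.]), array([363., 193.])]
mill [array([316., 165.]), array([284., 202.]), array([322., 231.]), array([354., 197.])]
```

View pics/w5.png

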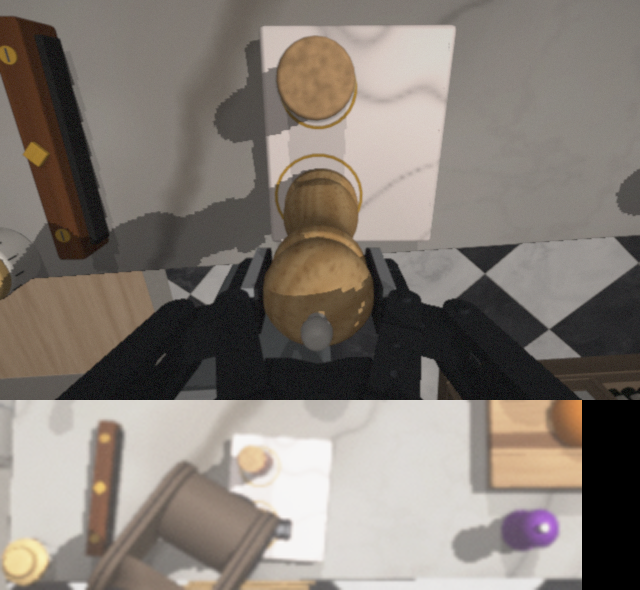

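The mill's far base edge is at row 169 and the ring's at 155, so I'll shift about 4 mm in +x and set the mill down.

Call:
send_rows --pt "0.004 0 0.002 0 -1" --pt "0.004 0 0.004 0 -1" --pt "0.004 0 0.005 0 -1" --pt "0.004 0 0.005 0 -1" --pt "0.004 0 0.005 0 1" --pt "0.004 0 0.005 0 1" --pt "0.004 0 0.005 0 1" --pt "0.004 0 0.005 0 1" --pt "0.004 0 0.005 0 1" --pt "0.004 0 -0.03 0 1" --pt "0.004 0 -0.07 0 1" --pt "0.004 0 -0.1 0 1"

```text
time: 10.75
eef_pos: [0.4289, -0.1356, 0.2122]
tcp_rot: [0.999, -0.041, 0.001, 0.0]
contact_force: [0.9, -0.1, 0.0]
opening: 1.003
finger_force: 0.0
```

```bash
python3 - <<'E'
from h import *
s=ctrl.get_state();print(s["time"],s["eef_pos"],s["opening"],s["finger_force"],s["contact_force"])
im=ctrl.read_camera("wrist");cv2.imwrite("pics/w6.png",im[:,:,::-1])
for p in [(.4244,-.1357,.182),(.4244,-.1357,.032),(.5083,-.1417,.124)]:print(proj("wrist",p,s))
E
```

```text
10.75 [ 0.4289 -0.1356  0.2122] 1.0032283477081052 0.0 [ 0.8872 -0.0537  0.0114]
[319.7342 224.8181]
[318.9645 173.2675]
[318.3855  97.5472]
```

View pics/w6.png

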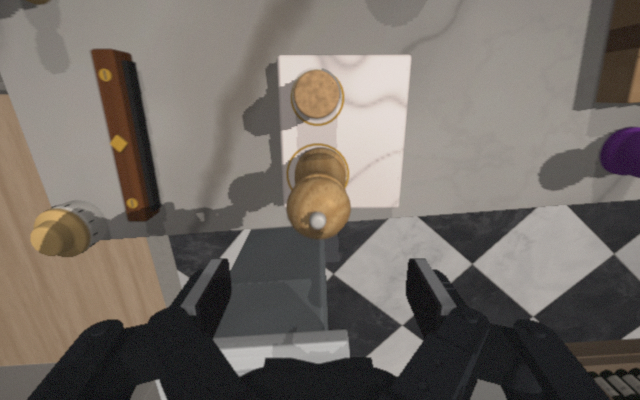

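Both stand in their rings: the ball is at (318,220) and the cork at (317,94), each about 3 mm off nominal. Next I'll write a numeric board tracker that fits the board outline in the rectified image and check it on this picture.

```bash
cat >>h.py <<'E'
from scipy.optimize import differential_evolution
RO=np.array([.4793,.0795]);RA=-.0795   # rail origin, yaw
RX=np.array([np.cos(RA),np.sin(RA)]);RY=np.array([-RX[1],RX[0]])
def railxy(p): d=np.asarray(p)[...,:2]-RO;return np.stack([d@RX,d@RY],-1)
def fromrail(a): return RO+a[0]*RX+a[1]*RY
_t=np.linspace(-.9,.9,37)
def edge(o): # sample points along outline offset outward by o (m)
    a,b=.085+o,.07+o
    return np.concatenate([np.c_[_t*.085,0*_t+b],np.c_[_t*.085,0*_t-b],np.c_[0*_t+a,_t*.07],np.c_[0*_t-a,_t*.07]])
def projN(name,P,st):
    c=ctrl.calibration(name);K=c["intrinsics"]
    if name=="wrist":
        T=np.eye(4);T[:3,:3]=R.from_quat(st["tcp_rot"]).as_matrix();T[:3,3]=st["eef_pos"];E=np.linalg.inv(T@c["tool_from_camera"])
    else:E=c["extrinsics"]
    q=(P@E[:3,:3].T+E[:3,3])*[1,-1,-1];q=q@K.T;return q[:,:2]/q[:,2:]
def fit(im,st,guess,name="wrist",rng=(.03,.04,.2)):
    g=cv2.GaussianBlur(im[:,:,:3].min(2).astype(np.float32),(3,3),0)
    def samp(v,o):
        c,s=np.cos(v[2]),np.sin(v[2]);e=edge(o);w=RO+np.outer(v[0]+c*e[:,0]-s*e[:,1],RX)+np.outer(v[1]+s*e[:,0]+c*e[:,1],RY)
        u=projN(name,np.c_[w,0*w[:,0]+.032],st).astype(np.float32)
        return cv2.remap(g,u[None,:,0],u[None,:,1],cv2.INTER_LINEAR,borderValue=0)[0]
    def cost(v):
        d=np.clip(samp(v,-.003)-samp(v,.003),-15,45)
        return -d.mean()
    r=differential_evolution(cost,[(a-b,a+b) for a,b in zip(guess,rng)],seed=1,popsize=20,tol=1e-6,maxiter=120)
    return r.x,r.fun
def report(v):
    x,y,t=v;c,s=np.cos(t),np.sin(t)
    f=lambda a,b:np.array([x+c*a-s*b,y+s*a+c*b])*1000
    print("board rail-frame x,y mm %.1f %.1f ang %.3f (neg=near ahead)"%(x*1e3,y*1e3,t),"front near/far y",f(-85,70)[1].round(1),f(85,70)[1].round(1),"back pts at -60,60:",f(-60,-70).round(1),f(60,-70).round(1))
def look(guess,rng=(.03,.04,.2)):
    s=ctrl.get_state();im=ctrl.read_camera("wrist");v,c=fit(im,s,guess,rng=rng);print("t",s["time"],"cost",c);report(v)
    print("tcp rail mm",railxy(s["eef_pos"])*1000,"z",s["eef_pos"][2]);return v
E
python3 - <<'E'
from h import *
s=ctrl.get_state();im=cv2.imread("pics/w6.png")[:,:,::-1]
print(railxy([.4643,-.1696]))
v,c=fit(im,s,(0,-.248,0));print(c);report(v)
e=s["eef_pos"]
v,c=fit(cv2.imread("pics/top0.png")[:,:,::-1],s,(0,-.248,0),name="top");print(c);report(v)
print("tcp rail",railxy(e))
for p in [(119,144),(105,74),(132,203)]:print("studs",world("wrist",p,.038,s)[:2],railxy(world("wrist",p,.038,s)))
print("rubber edge top",[railxy(world("wrist",p,.025,s)) for p in[(133,64),(158,209)]])
E
```

```text
[ 0.0048 -0.2495]Traceback (most recent call last):
  File "<stdin>", line 4, in <module>
  File "h.py", line 44, in fit
    r=differential_evolution(cost,[(a-b,a+b) for a,b in zip(guess,rng)],seed=1,popsize=20,tol=1e-6,maxiter=120)
    return fun(*args, **kwargs)
    ret = solver.solve()
    next(self)
    ~~~~^^^^^^
    energy = self.func(parameters)
    return self.f(x, *self.args)
           ~~~~~~^^^^^^^^^^^^^^^
  File "h.py", line 42, in cost
    d=np.clip(samp(v,-.003)-samp(v,.003),-15,45)
                            ~~~~^^^^^^^^
  File "h.py", line 39, in samp
    u=projN(name,np.c_[w,0*w[:,0]+.032],st).astype(np.float32)
      ~~~~~^^^^^^^^^^^^^^^^^^^^^^^^^^^^^^^^
  File "h.py", line 30, in projN
    c=ctrl.calibration(name);K=c["intrinsics"]
ValueError: time passes only in moves, steps and waits
```

```bash
sed -i '1,3s/^import cv2,numpy as np/import cv2,numpy as np\n_C={}\ndef cal(n):\n    if n not in _C:_C[n]=ctrl.calibration(n)\n    return _C[n]/' h.py; sed -i 's/c=ctrl.calibration(name)/c=cal(name)/' h.py
python3 - <<'E'
from h import *
s=ctrl.get_state();im=cv2.imread("pics/w6.png")[:,:,::-1];print(s["time"])
v,c=fit(im,s,(0,-.248,0));print(c);report(v)
e=s["eef_pos"]
v,c=fit(cv2.imread("pics/top0.png")[:,:,::-1],s,(0,-.248,0),name="top");print(c);report(v)
print("tcp rail",railxy(e))
for p in [(119,144),(105,74),(132,203)]:print("studs",world("wrist",p,.038,s)[:2],railxy(world("wrist",p,.038,s)))
print("rubber edge top",[railxy(world("wrist",p,.025,s)) for p in[(133,64),(158,209)]])
E
```

```text
10.8
-37.203922271728516
board rail-frame x,y mm 8.7 -247.2 ang 0.001 (neg=near ahead) front near/far y 69693.6 69811.8 back pts at -60,60: [-59942.6 -70288.9] [ 60057.4 -70205.5]
-34.66217041015625
board rail-frame x,y mm 5.7 -247.1 ang -0.003 (neg=near ahead) front near/far y 70034.0 69471.0 back pts at -60,60: [-60225.8 -70048.1] [ 59773.5 -70445.5]
tcp rail [-0.0304 -0.2197]
studs [0.4807 0.083 ] [0.0011 0.0036]
studs [0.5534 0.0771] [0.0741 0.0034]
studs [0.4108 0.0873] [-0.0689  0.0023]
rubber edge top [array([ 0.0849, -0.0205]), array([-0.0814, -0.0202])]
```

```bash
sed -i 's/return np|XX/&/; s/f=lambda a,b:np.array(\[x+c\*a-s\*b,y+s\*a+c\*b\])\*1000/f=lambda a,b:np.array([x*1e3+c*a-s*b,y*1e3+s*a+c*b])/' h.py; grep -n "f=lambda" h.py
```

```text
52:    f=lambda a,b:np.array([x*1e3+c*a-s*b,y*1e3+s*a+c*b])
```

Call:
send_rows --pt "0 0.03 0 0 -1" --pt "-0.01 0.08 0 0 -1" --pt "-0.02 0.12 0.02 0 -1" --pt "-0.023 0.135 0.06 0 -1" --pt "-0.023 0.135 0.11 0 -1" --pt "-0.023 0.135 0.16 0 -1" --pt "-0.023 0.135 0.185 0 -1" --pt "-0.023 0.135 0.192 0 -1" --pt "-0.023 0.135 0.192 0 -1"

```text
time: 11.7
eef_pos: [0.3942, -0.2676, 0.0172]
tcp_rot: [0.999, -0.041, -0.001, -0.001]
contact_force: [0.4, -0.8, -0.2]
opening: 0.004
finger_force: 0.0
```

Call:
send_rows --pt "0 0 0.005 0 -1" --pt "0 0 0.01 0 -1" --pt "0 0 0.015 0 -1" --pt "0 0 0.018 0 -1" --pt "0 0 0.018 0 -1"

```text
time: 12.2
eef_pos: [0.3944, -0.2678, -0.0003]
tcp_rot: [0.999, -0.041, -0.0, -0.0]
contact_force: [0.4, 0.6, 0.6]
opening: -0.001
finger_force: 0.0
```

Call:
send_rows --pt "0 0 0.007 0 -1" --pt "0 0 0.014 0 -1" --pt "0 0 0.019 0 -1" --pt "0 0 0.022 0 -1" --pt "0 0 0.022 0 -1"

```text
time: 12.7
eef_pos: [0.3941, -0.2676, -0.0229]
tcp_rot: [0.999, -0.041, -0.001, -0.001]
contact_force: [0.5, -0.2, -0.6]
opening: -0.004
finger_force: 0.0
```

```bash
python3 - <<'E'
from h import *
s=ctrl.get_state();print(s["contact_force"],s["eef_pos"])
v=look((.007,-.247,0))
E
```

```text
[ 0.5017 -0.201  -0.5868] [ 0.3941 -0.2676 -0.0229]
t 12.7 cost -12.363203048706055
board rail-frame x,y mm 5.9 -243.8 ang 0.004 (neg=near ahead) front near/far y -174.1 -173.4 back pts at -60,60: [ -53.9 -314. ] [  66.1 -313.5]
tcp rail mm [ -57.3606 -352.76  ] z -0.02285579417143975
```

Call:
send_rows --pt "0 -0.007 0 0 -1" --pt "0 -0.013 0 0 -1" --pt "0 -0.017 0 0 -1" --pt "0 -0.02 0 0 -1" --pt "0 -0.023 0 0 -1" --pt "0 -0.026 0 0 -1" --pt "0 -0.03 0 0 -1" --pt "0 -0.034 0 0 -1" --pt "0 -0.038 0 0 -1" --pt "0 -0.042 0 0 -1" --pt "0 -0.045 0 0 -1"

```text
time: 13.85
eef_pos: [0.3972, -0.2265, -0.0218]
tcp_rot: [0.999, -0.039, -0.001, 0.004]
contact_force: [-7.9, -12.5, -2.4]
opening: -0.0
finger_force: 7.0
```

```bash
python3 - <<'E'
from h import *
s=ctrl.get_state();print(s["contact_force"],s["eef_pos"])
v=look((.006,-.238,-.1))
E
```

```text
[ -7.9434 -12.4692  -2.4142] [ 0.3972 -0.2265 -0.0218]
t 13.85 cost -10.945516586303711
board rail-frame x,y mm 10.7 -231.7 ang -0.091 (neg=near ahead) front near/far y -154.2 -169.7 back pts at -60,60: [ -55.4 -295.9] [  64.1 -306.9]
tcp rail mm [ -57.5314 -311.5747] z -0.02179543774498597
```

Call:
send_rows --pt "0 -0.004 0 0 -1" --pt "0 -0.008 0 0 -1" --pt "0 -0.012 0 0 -1" --pt "0 -0.016 0 0 -1" --pt "0 -0.019 0 0 -1" --pt "0 -0.021 0 0 -1" --pt "0 -0.021 0 0 -1" --pt "0 -0.015 0 0 -1" --pt "0 0.01 0 0 -1" --pt "0 0.03 0 0 -1"

```text
time: 14.9
eef_pos: [0.396, -0.2538, -0.0219]
tcp_rot: [0.999, -0.041, 0.0, 0.0]
contact_force: [0.3, -0.1, -0.3]
opening: 0.0
finger_force: 0.0
```

```bash
python3 - <<'E'
from h import *
s=ctrl.get_state();print(s["contact_force"],s["eef_pos"])
v=look((.008,-.225,-.18))
E
```

```text
[ 0.2735 -0.1478 -0.2848] [ 0.396  -0.2538 -0.0219]
t 14.9 cost -12.25974178314209
board rail-frame x,y mm 18.5 -221.0 ang -0.220 (neg=near ahead) front near/far y -134.1 -171.2 back pts at -60,60: [ -55.3 -276.2] [  61.8 -302.4]
tcp rail mm [ -56.5767 -338.8256] z -0.021914707255938345
```

Call:
send_rows --pt "0.02 0.008 0 0 -1" --pt "0.06 0.01 0 0 -1" --pt "0.1 0.01 0 0 -1" --pt "0.118 0.005 0 0 -1" --pt "0.118 -0.005 0 0 -1" --pt "0.118 -0.013 0 0 -1" --pt "0.118 -0.018 0 0 -1" --pt "0.118 -0.022 0 0 -1" --pt "0.118 -0.026 0 0 -1" --pt "0.118 -0.03 0 0 -1" --pt "0.118 -0.034 0 0 -1" --pt "0.118 -0.038 0 0 -1"

```text
time: 16.15
eef_pos: [0.5183, -0.2295, -0.021]
tcp_rot: [0.999, -0.041, 0.004, 0.005]
contact_force: [2.9, -11.7, -5.3]
opening: -0.005
finger_force: 5.5
```

Call:
send_rows --pt "0 -0.004 0 0 -1" --pt "0 -0.008 0 0 -1" --pt "0 -0.012 0 0 -1" --pt "0 -0.016 0 0 -1" --pt "0 -0.02 0 0 -1" --pt "0 -0.024 0 0 -1" --pt "0 -0.028 0 0 -1" --pt "0 -0.032 0 0 -1" --pt "0 -0.036 0 0 -1" --pt "0 -0.036 0 0 -1"

```text
time: 17.15
eef_pos: [0.5227, -0.1934, -0.0203]
tcp_rot: [0.999, -0.041, 0.005, 0.004]
contact_force: [4.9, -9.9, -4.4]
opening: 0.0
finger_force: 4.6
```

```bash
python3 - <<'E'
from h import *
s=ctrl.get_state();print(s["contact_force"],s["eef_pos"])
v=look((.01,-.2,.05),rng=(.03,.04,.3))
E
```

```text
[ 4.8872 -9.8668 -4.3836] [ 0.5227 -0.1934 -0.0203]
t 17.15 cost -14.518993377685547
board rail-frame x,y mm 8.5 -202.4 ang 0.002 (neg=near ahead) front near/far y -132.6 -132.3 back pts at -60,60: [ -51.3 -272.5] [  68.7 -272.3]
tcp rail mm [  64.8879 -268.5462] z -0.020330210654806426
```

```bash
cat >>h.py <<'E'
def look2(cx=None,cy=None,g=(.01,.05)):
    "fit with contact: back edge passes through (cx,cy) in rail frame; both cameras"
    s=ctrl.get_state();ims={n:ctrl.read_camera(n) for n in("wrist","top")}
    for n in ims:
        cv2.imwrite("pics/%s_%d.png"%(n,s["time"]*100),ims[n][:,:,::-1])
    gs={n:cv2.GaussianBlur(i.min(2).astype(np.float32),(3,3),0) for n,i in ims.items()}
    def d(v,n):
        out=[]
        for o in(-.003,.003):
            c,q=np.cos(v[2]),np.sin(v[2]);e=edge(o);w=RO+np.outer(v[0]+c*e[:,0]-q*e[:,1],RX)+np.outer(v[1]+q*e[:,0]+c*e[:,1],RY)
            u=projN(n,np.c_[w,0*w[:,0]+.032],s).astype(np.float32)
            out.append(cv2.remap(gs[n],u[None,:,0],u[None,:,1],cv2.INTER_LINEAR,borderValue=0)[0])
        return np.clip(out[0]-out[1],-15,45).mean()
    def full(v):
        x,t=v;return (x,cy+.07/np.cos(t)-(cx-x)*np.tan(t),t)
    for ns in(("wrist",),("top",),("wrist","top")):
        f=lambda v:-sum(d(full(v),n) for n in ns)
        r=differential_evolution(f,[(g[0]-.03,g[0]+.03),(g[1]-.25,g[1]+.25)],seed=1,popsize=25,tol=1e-6,maxiter=80)
        print(ns,r.fun.round(2));report(full(r.x))
E
python3 - <<'E'
from h import *
e=railxy(ctrl.get_state()["eef_pos"]);print(e)
look2(e[0],e[1]+.0153)
E
```

```text
[ 0.0649 -0.2685]
('wrist',) -13.17
board rail-frame x,y mm 8.0 -182.1 ang -0.019 (neg=near ahead) front near/far y -110.5 -113.8 back pts at -60,60: [ -53.3 -251. ] [  66.7 -253.3]
('top',) -5.64
board rail-frame x,y mm 9.3 -185.1 ang 0.034 (neg=near ahead) front near/far y -118.0 -112.2 back pts at -60,60: [ -48.3 -257.1] [  71.6 -253. ]
('wrist', 'top') -18.21
board rail-frame x,y mm 8.4 -184.8 ang 0.029 (neg=near ahead) front near/far y -117.3 -112.4 back pts at -60,60: [ -49.6 -256.5] [  70.4 -253.1]
```

Call:
send_rows --pt "0 -0.004 0 0 -1" --pt "0 -0.008 0 0 -1" --pt "0 -0.012 0 0 -1" --pt "0 -0.016 0 0 -1" --pt "0 -0.02 0 0 -1" --pt "0 -0.024 0 0 -1" --pt "0 -0.027 0 0 -1" --pt "0 -0.029 0 0 -1" --pt "0 -0.03 0 0 -1"

```text
time: 18.2
eef_pos: [0.5256, -0.1641, -0.0202]
tcp_rot: [0.999, -0.041, 0.006, 0.005]
contact_force: [4.0, -11.5, -5.5]
opening: -0.0
finger_force: 6.1
```

```bash
python3 - <<'E'
from h import *
s=ctrl.get_state();e=railxy(s["eef_pos"]);print(e,s["contact_force"])
look2(e[0],e[1]+.0153,(.005,.16))
E
```

```text
[ 0.0655 -0.2391] [  4.0143 -11.5009  -5.523 ]
('wrist',) -13.24
board rail-frame x,y mm -2.0 -164.8 ang 0.177 (neg=near ahead) front near/far y -110.9 -80.9 back pts at -60,60: [ -48.7 -244.3] [  69.4 -223.1]
('top',) -6.77
board rail-frame x,y mm 0.8 -164.2 ang 0.175 (neg=near ahead) front near/far y -110.0 -80.4 back pts at -60,60: [ -46.1 -243.6] [  72.1 -222.7]
('wrist', 'top') -19.65
board rail-frame x,y mm 0.3 -163.7 ang 0.165 (neg=near ahead) front near/far y -108.7 -80.7 back pts at -60,60: [ -47.3 -242.6] [  71.  -222.9]
```

Call:
send_rows --pt "0 0.02 0 0 -1" --pt "-0.01 0.045 0 0 -1" --pt "-0.05 0.048 0 0 -1" --pt "-0.09 0.048 0 0 -1" --pt "-0.111 0.043 0 0 -1" --pt "-0.111 0.033 0 0 -1" --pt "-0.111 0.026 0 0 -1" --pt "-0.111 0.021 0 0 -1" --pt "-0.111 0.017 0 0 -1" --pt "-0.111 0.013 0 0 -1" --pt "-0.111 0.009 0 0 -1" --pt "-0.111 0.005 0 0 -1"

```text
time: 19.5
eef_pos: [0.4114, -0.1586, -0.0214]
tcp_rot: [0.999, -0.038, -0.0, 0.004]
contact_force: [-7.8, -15.5, -0.1]
opening: -0.005
finger_force: 7.3
```

Call:
send_rows --pt "0 -0.004 0 0 -1" --pt "0 -0.008 0 0 -1" --pt "0 -0.012 0 0 -1" --pt "0 -0.016 0 0 -1" --pt "0 -0.02 0 0 -1" --pt "0 -0.024 0 0 -1" --pt "0 -0.028 0 0 -1" --pt "0 -0.032 0 0 -1" --pt "0 -0.032 0 0 -1"

```text
time: 20.4
eef_pos: [0.4139, -0.1258, -0.0215]
tcp_rot: [0.999, -0.038, -0.001, 0.003]
contact_force: [-6.7, -12.9, -0.1]
opening: -0.001
finger_force: 6.5
```

```bash
python3 - <<'E'
from h import *
s=ctrl.get_state();e=railxy(s["eef_pos"]);print(e,s["contact_force"],s["qpos"])
look2(e[0],e[1]+.0153,(.008,-.05))
E
```

```text
[-0.0489 -0.2098] [ -6.6558 -12.9314  -0.073 ] [-0.5264  0.093   2.2886 -0.0091  0.7582  1.1278]
('wrist',) -16.43
board rail-frame x,y mm -22.0 -126.1 ang -0.061 (neg=near ahead) front near/far y -51.0 -61.4 back pts at -60,60: [ -86.2 -192.3] [  33.6 -199.6]
('top',) -19.85
board rail-frame x,y mm 15.8 -130.4 ang -0.095 (neg=near ahead) front near/far y -52.6 -68.8 back pts at -60,60: [ -50.5 -194.4] [  68.9 -205.8]
('wrist', 'top') -29.98
board rail-frame x,y mm 15.0 -129.7 ang -0.084 (neg=near ahead) front near/far y -52.8 -67.0 back pts at -60,60: [ -50.7 -194.4] [  68.9 -204.4]
```

Call:
send_rows --pt "0 -0.004 0 0 -1" --pt "0 -0.008 0 0 -1" --pt "0 -0.011 0 0 -1" --pt "0 -0.014 0 0 -1" --pt "0 -0.016 0 0 -1" --pt "0 -0.016 0 0 -1"

```text
time: 21.1
eef_pos: [0.415, -0.1101, -0.0215]
tcp_rot: [0.999, -0.038, -0.001, 0.003]
contact_force: [-8.5, -13.8, 1.2]
opening: 0.0
finger_force: 7.5
```

```bash
python3 - <<'E'
from h import *
s=ctrl.get_state();e=railxy(s["eef_pos"]);print(e,s["contact_force"],s["qpos"])
look2(e[0],e[1]+.0153,(.01,-.15))
E
```

```text
[-0.049  -0.1941] [ -8.468  -13.8194   1.209 ] [-0.4919  0.0866  2.2957 -0.0101  0.7582  1.1626]
('wrist',) -12.77
board rail-frame x,y mm -19.7 -111.4 ang -0.104 (neg=near ahead) front near/far y -33.0 -50.6 back pts at -60,60: [ -86.6 -174.9] [  32.8 -187.3]
('top',) -20.69
board rail-frame x,y mm 20.0 -119.6 ang -0.171 (neg=near ahead) front near/far y -36.2 -65.1 back pts at -60,60: [ -51.  -178.4] [  67.2 -198.8]
('wrist', 'top') -30.57
board rail-frame x,y mm 19.9 -119.0 ang -0.160 (neg=near ahead) front near/far y -36.3 -63.4 back pts at -60,60: [ -50.4 -178.5] [  68.  -197.6]
```

Call:
send_rows --pt "0 -0.003 0 0 -1" --pt "0 -0.004 0 0 -1" --pt "0 -0.004 0 0 -1" --pt "0 0.015 0 0 -1" --pt "0.01 0.04 0 0 -1" --pt "0.05 0.043 0 0 -1" --pt "0.09 0.043 0 0 -1" --pt "0.117 0.041 0 0 -1" --pt "0.117 0.033 0 0 -1" --pt "0.117 0.026 0 0 -1" --pt "0.117 0.021 0 0 -1" --pt "0.117 0.017 0 0 -1"

```text
time: 22.4
eef_pos: [0.5289, -0.1338, -0.0225]
tcp_rot: [0.999, -0.04, -0.0, 0.001]
contact_force: [-0.6, -10.5, -5.3]
opening: -0.001
finger_force: 4.9
```

```bash
python3 - <<'E'
from h import *
s=ctrl.get_state();e=railxy(s["eef_pos"]);print(e,s["contact_force"],s["qpos"])
look2(e[0],e[1]+.0153,(.01,-.15))
E
```

```text
[ 0.0664 -0.2087] [ -0.6017 -10.5236  -5.3137] [-0.4324  0.3137  2.0201 -0.0038  0.8075  1.2206]
('wrist',) -11.25
board rail-frame x,y mm 21.2 -115.2 ang -0.160 (neg=near ahead) front near/far y -32.5 -59.6 back pts at -60,60: [ -49.2 -174.7] [  69.3 -193.8]
('top',) -5.22
board rail-frame x,y mm -12.1 -86.7 ang -0.379 (neg=near ahead) front near/far y 9.8 -53.2 back pts at -60,60: [ -93.8 -129.5] [  17.7 -174. ]
('wrist', 'top') -12.68
board rail-frame x,y mm 20.5 -116.5 ang -0.136 (neg=near ahead) front near/far y -35.6 -58.6 back pts at -60,60: [ -48.4 -177.7] [  70.4 -193.9]
```

Call:
send_rows --pt "0 -0.003 0 0 -1" --pt "0 -0.007 0 0 -1" --pt "0 -0.011 0 0 -1" --pt "0 -0.015 0 0 -1" --pt "0 -0.018 0 0 -1" --pt "0 -0.021 0 0 -1" --pt "0 -0.024 0 0 -1" --pt "0 -0.026 0 0 -1" --pt "0 -0.026 0 0 -1"

```text
time: 23.4
eef_pos: [0.5348, -0.1112, -0.0208]
tcp_rot: [0.999, -0.041, 0.004, 0.003]
contact_force: [4.3, -10.7, -4.9]
opening: 0.002
finger_force: 4.9
```

```bash
python3 - <<'E'
from h import *
s=ctrl.get_state();e=railxy(s["eef_pos"]);print(e,s["contact_force"])
look2(e[0],e[1]+.0153,(.01,0))
E
```

```text
[ 0.0705 -0.1857] [  4.3184 -10.7283  -4.89  ]
('wrist',) -13.2
board rail-frame x,y mm 16.4 -100.1 ang -0.006 (neg=near ahead) front near/far y -29.6 -30.6 back pts at -60,60: [ -44.  -169.7] [  76.  -170.5]
('top',) -4.34
board rail-frame x,y mm 18.7 -99.6 ang -0.015 (neg=near ahead) front near/far y -28.4 -30.9 back pts at -60,60: [ -42.3 -168.8] [  77.7 -170.5]
('wrist', 'top') -17.34
board rail-frame x,y mm 16.4 -100.1 ang -0.006 (neg=near ahead) front near/far y -29.5 -30.6 back pts at -60,60: [ -44.  -169.7] [  76.  -170.5]
```

Call:
send_rows --pt "0 -0.003 0 0 -1" --pt "0 -0.006 0 0 -1" --pt "0 -0.008 0 0 -1" --pt "0 -0.008 0 0 -1" --pt "0 0.01 0 0 -1" --pt "-0.01 0.03 0 0 -1" --pt "-0.05 0.03 0 0 -1" --pt "-0.09 0.025 0 0 -1" --pt "-0.11 0.018 0 0 -1" --pt "-0.11 0.01 0 0 -1" --pt "-0.11 0.006 0 0 -1" --pt "-0.11 0.003 0 0 -1"

```text
time: 24.7
eef_pos: [0.4239, -0.1018, -0.0213]
tcp_rot: [0.999, -0.041, 0.001, 0.0]
contact_force: [0.3, 0.1, -0.1]
opening: -0.002
finger_force: 0.0
```

Call:
send_rows --pt "0 -0.003 0 0 -1" --pt "0 -0.006 0 0 -1" --pt "0 -0.009 0 0 -1" --pt "0 -0.011 0 0 -1" --pt "0 -0.011 0 0 -1"

```text
time: 25.2
eef_pos: [0.4235, -0.0931, -0.0219]
tcp_rot: [0.999, -0.039, 0.0, 0.003]
contact_force: [-3.4, -9.9, -1.8]
opening: 0.002
finger_force: 5.2
```

```bash
python3 - <<'E'
from h import *
s=ctrl.get_state();e=railxy(s["eef_pos"]);print(e,s["contact_force"])
look2(e[0],e[1]+.0153,(.01,0))
E
```

```text
[-0.0419 -0.1765] [-3.3565 -9.9496 -1.8399]
('wrist',) -22.1
board rail-frame x,y mm -18.7 -90.9 ang 0.012 (neg=near ahead) front near/far y -21.9 -19.9 back pts at -60,60: [ -77.9 -161.6] [  42.1 -160.2]
('top',) -18.54
board rail-frame x,y mm 15.8 -93.4 ang -0.038 (neg=near ahead) front near/far y -20.2 -26.6 back pts at -60,60: [ -46.8 -161. ] [  73.1 -165.6]
('wrist', 'top') -28.85
board rail-frame x,y mm 15.2 -93.1 ang -0.034 (neg=near ahead) front near/far y -20.3 -26.1 back pts at -60,60: [ -47.2 -161. ] [  72.7 -165.2]
```

Call:
send_rows --pt "0 -0.002 0 0 -1" --pt "0 -0.004 0 0 -1" --pt "0 -0.004 0 0 -1"

```text
time: 25.6
eef_pos: [0.4232, -0.0898, -0.0219]
tcp_rot: [0.999, -0.039, -0.001, 0.003]
contact_force: [-5.8, -12.5, -0.8]
opening: -0.006
finger_force: 7.0
```

Call:
send_rows --pt "0 -0.0015 0 0 -1" --pt "0 -0.003 0 0 -1" --pt "0 -0.003 0 0 -1"

```text
time: 25.9
eef_pos: [0.4232, -0.089, -0.0218]
tcp_rot: [0.999, -0.038, -0.001, 0.005]
contact_force: [-9.0, -22.6, -1.4]
opening: -0.003
finger_force: 11.8
```

The force rose to 22 N with almost no travel, so the near corner is on the rubber. Now the far end.

Call:
send_rows --pt "0 0.01 0 0 -1" --pt "0.01 0.03 0 0 -1" --pt "0.05 0.03 0 0 -1" --pt "0.09 0.028 0 0 -1" --pt "0.11 0.022 0 0 -1" --pt "0.11 0.016 0 0 -1" --pt "0.11 0.011 0 0 -1" --pt "0.11 0.008 0 0 -1" --pt "0.11 0.006 0 0 -1" --pt "0.11 0.004 0 0 -1"

```text
time: 26.9
eef_pos: [0.5325, -0.0991, -0.0226]
tcp_rot: [0.999, -0.04, 0.001, 0.003]
contact_force: [3.1, -11.5, -6.2]
opening: 0.004
finger_force: 5.2
```

Call:
send_rows --pt "0 -0.0015 0 0 -1" --pt "0 -0.003 0 0 -1" --pt "0 -0.003 0 0 -1"

```text
time: 27.2
eef_pos: [0.5338, -0.0968, -0.0221]
tcp_rot: [0.999, -0.04, 0.002, 0.003]
contact_force: [3.7, -11.3, -7.0]
opening: -0.001
finger_force: 5.1
```

```bash
python3 - <<'E'
from h import *
s=ctrl.get_state();e=railxy(s["eef_pos"]);print(e,s["contact_force"])
look2(e[0],e[1]+.0153,(.01,0))
E
```

```text
[ 0.0683 -0.1714] [  3.7015 -11.3117  -7.0408]
('wrist',) -13.17
board rail-frame x,y mm 15.9 -86.9 ang 0.014 (neg=near ahead) front near/far y -18.1 -15.7 back pts at -60,60: [ -43.1 -157.7] [  76.9 -156. ]
('top',) -5.69
board rail-frame x,y mm 17.5 -87.9 ang 0.035 (neg=near ahead) front near/far y -20.9 -14.9 back pts at -60,60: [ -40.1 -159.9] [  79.9 -155.7]
('wrist', 'top') -18.43
board rail-frame x,y mm 16.5 -87.0 ang 0.016 (neg=near ahead) front near/far y -18.4 -15.6 back pts at -60,60: [ -42.4 -157.9] [  77.6 -156. ]
```

Call:
send_rows --pt "0 -0.0015 0 0 -1" --pt "0 -0.003 0 0 -1" --pt "0 -0.003 0 0 -1"

```text
time: 27.6
eef_pos: [0.534, -0.0966, -0.022]
tcp_rot: [0.999, -0.039, 0.002, 0.005]
contact_force: [2.8, -19.4, -8.4]
opening: 0.002
finger_force: 9.8
```

Call:
send_rows --pt "0 -0.0015 0 0 -1" --pt "0 -0.003 0 0 -1" --pt "0 -0.003 0 0 -1"

```text
time: 27.9
eef_pos: [0.5341, -0.0967, -0.0219]
tcp_rot: [0.999, -0.038, 0.002, 0.008]
contact_force: [-0.7, -29.9, -9.7]
opening: -0.002
finger_force: 14.9
```

The far end is seated too (30 N with no travel). I'll recheck the near end.

Call:
send_rows --pt "0 0.01 0 0 -1" --pt "-0.01 0.032 0 0 -1" --pt "-0.05 0.032 0 0 -1" --pt "-0.09 0.028 0 0 -1" --pt "-0.112 0.022 0 0 -1" --pt "-0.112 0.017 0 0 -1" --pt "-0.112 0.013 0 0 -1" --pt "-0.112 0.01 0 0 -1" --pt "-0.112 0.008 0 0 -1" --pt "-0.112 0.006 0 0 -1" --pt "-0.112 0.006 0 0 -1"

```text
time: 29.0
eef_pos: [0.4228, -0.0881, -0.0213]
tcp_rot: [0.999, -0.038, 0.0, 0.004]
contact_force: [-4.8, -14.4, 0.4]
opening: -0.002
finger_force: 7.2
```

Call:
send_rows --pt "0 -0.0015 0 0 -1" --pt "0 -0.003 0 0 -1" --pt "0 -0.003 0 0 -1"

```text
time: 29.3
eef_pos: [0.4229, -0.0882, -0.0213]
tcp_rot: [0.999, -0.037, 0.0, 0.007]
contact_force: [-9.3, -25.9, -1.8]
opening: 0.003
finger_force: 13.7
```

Call:
send_rows --pt "0 -0.001 0 0 -1" --pt "0 -0.002 0 0 -1" --pt "0 -0.002 0 0 -1"

```text
time: 29.6
eef_pos: [0.4229, -0.0883, -0.0212]
tcp_rot: [0.999, -0.036, -0.0, 0.009]
contact_force: [-11.0, -35.5, -4.5]
opening: 0.003
finger_force: 18.0
```

Call:
send_rows --pt "0 0.005 0 0 -1" --pt "0 0.025 0 0 -1" --pt "0 0.07 0 0 -1" --pt "0 0.11 -0.03 0 -1" --pt "0 0.14 -0.08 0 -1" --pt "0 0.16 -0.13 0 -1" --pt "0 0.18 -0.18 0 -1" --pt "0.03 0.2 -0.22 0 -1" --pt "0.03 0.2 -0.24 0 -1" --pt "0.03 0.2 -0.24 0 -1"

```text
time: 30.6
eef_pos: [0.4396, -0.2853, 0.2252]
tcp_rot: [0.999, -0.041, 0.005, 0.004]
contact_force: [0.5, -0.3, 0.3]
opening: -0.002
finger_force: 0.0
```

```bash
python3 - <<'E'
from h import *
s=ctrl.get_state();print(s["contact_force"],s["eef_pos"])
w=ctrl.read_camera("wrist");t=ctrl.read_camera("top")
for n,i in(("wrist",w),("top",t)):
    v,c=fit(i,s,(.015,-.087,0),name=n,rng=(.02,.02,.1));print(n,c);report(v)
c,q=np.cos(v[2]),np.sin(v[2])
for n,a,z in(("mill",(-.042,.028),.182),("jar",(.042,.028),.124)):
    p=fromrail((v[0]+c*a[0]-q*a[1],v[1]+q*a[0]+c*a[1]));u=proj("top",(*p,z));print(n,p,"crop px",(u-[150,160])*4)
o=np.zeros((590,640,3),np.uint8);o[:400]=cv2.resize(t[160:260,150:310,::-1],(640,400),interpolation=cv2.INTER_CUBIC)
o[400:,:304]=cv2.resize(w[:,:,::-1],(304,190))
cv2.imwrite("pics/fin.png",o)
E
```

```text
[ 0.4778 -0.3169  0.2596] [ 0.4396 -0.2853  0.2252]
wrist -35.88051223754883
board rail-frame x,y mm 14.7 -88.3 ang 0.004 (neg=near ahead) front near/far y -18.6 -17.9 back pts at -60,60: [ -45.  -158.5] [  75. -158.]
top -32.365257263183594
board rail-frame x,y mm 16.7 -89.4 ang 0.001 (neg=near ahead) front near/far y -19.5 -19.3 back pts at -60,60: [ -43.2 -159.5] [  76.8 -159.3]
mill [0.4491 0.0203] crop px [216.1632 248.8875]
jar [0.5329 0.0137] crop px [251.426  135.4206]
```

View pics/fin.png

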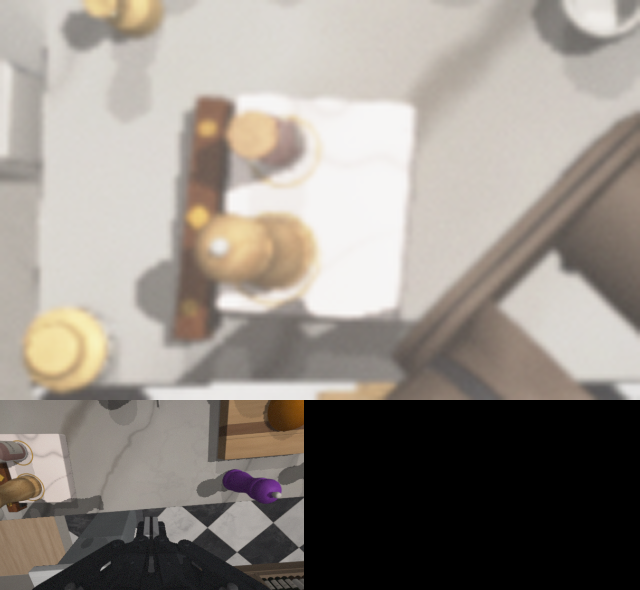

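The board lies flush on the rail. The ball at (218,246) and the cork at (254,134) are both within 3 crop pixels of their predicted places, about 2 mm. The bystanders look untouched, so I'll hand in.

```bash
python3 -c "
from plant import ctrl
print(ctrl.sign_off())"
```

```text
the job is handed in; nothing more can be done
None
```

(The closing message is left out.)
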